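Move the measuring cell from the drying stand into its holder

ROBOT

A 6-joint arm with a two-finger parallel gripper is mounted at the origin on a cart in front of the work surface, level with it; the furniture and walls round the work are solid. World frame = base frame: x ahead of the robot, y to its left, z up, the work surface at z = 0. Lengths are in mm, angles in degrees, forces in N, time in s.
With the tool pointing down it reaches from about 300 to 850 mm from the base axis. Payload 4.2 kg.
Tool frame: the origin (TCP) lies midway between the tips of the shut fingers; the grasp point (between the pads) lies 19 mm behind it (env.tcp_to_grasp is the distance from the TCP to the grasp point, in mm); z points along the fingers, x is the direction in which the jaws open and shut, and the axes are right-handed (so a half turn about z gives the same grasp; the last joint's range is limited). The gripper opens to 91 mm and grips with 3 to 60 N. Pads are 32 mm wide; open, the fingers measure 118 mm over their backs; the gripper's body (76 mm by 178 mm) begins 60 mm behind the grasp point.
Start: joints at [75.287, 18.312, 89.639, -0, 72.044, -1.146], TCP at [134.892, 558.97, 213.976] pointing down, gripper open.
Joint ranges: [-177.97, 177.97], [-48.28, 115.42], [12.27, 149.76], [-77.06, 257.06], [2.81, 150.46], [-146.56, 146.56]. Speed limits (degrees/s): [147.25, 147.25, 180, 180, 180, 180].

INTERFACE

Orientations are given as [roll, pitch, yaw] about the fixed x, y, z axes, in that order (R = Rz(yaw) Ry(pitch) Rx(roll)).
In Python, from workcell import env gives the robot as it stands.
- The arm moves only by the tool drive_tool, never from a script. Its argument "motion" is a list of rows, each a list of 2 entries, a list of its own where there are three numbers: the shift along the world's x, y, z in m, then the turn, a rotation vector about the world's x, y, z in rad. In form: [[[dx, dy, dz], [wx, wy, wz]], ...]. A call has exactly 10 rows; each row shifts and turns the commanded pose from where the row before left it; what a row does not reach is not made up. A row lasts 1/12 s, in which the tool goes at most 41.7 mm and 7.16 degrees, less where a joint would pass 70% of its speed; a pose out of reach is approached as far as the arm can. A call is refused whole if a number of a shift passes 0.0417 or a number of a turn 0.125, either way. A call with a gripper value outside its range is refused whole. "claw" is the opening, from 0 (shut) to 1 (fully open), set as the call begins (left out, the last holds). The fingers move at their own pace and stop on an object; "force" is the grip in N (left out, the last holds). Time passes only in rows, so rows that do not move let the fingers close, or fill a call up. It gives the time, the measured TCP pose, the force and the opening at its end, in the units of the state.
- env.state(): the state, without advancing time (a new reading comes with each control period).
- env.grab_frame(name): name is "scene" or "top"; returns the picture (400x640x3 uint8, red, green, blue); there is no depth.
- env.camera_params(name): a dict with "fov_y" (degrees; the focal length in pixels is half the picture's height over the tangent of half this angle, whatever the lens; pixels are square), "cx", "cy" (the principal point, pixels), "pose" (4x4, takes a point from camera to world coordinates). Camera axes: x right, y down, z forward; pixel columns grow to the right and rows downward; lengths in mm; the calibration is good to about 2 mm. A picture is of the moment at which its call begins. camera_params takes no time and is no camera call.
- env.job_done(): hands the job in, once; it reports no verdict.
The state is a dict: "time_s": time; "qpos": joint angles; "qvel": joint speeds; "effort": joint torques, N m; "ee_pos": TCP position; "ee_rot": TCP orientation; "force": force on the tool from outside, world axes, zero at the start; "torque": the same for the moment, N m; "gripper_width": finger opening in mm.
Only numpy, scipy, OpenCV 4.12 (cv2) and the standard library are available. Lean on these libraries where they do the work, as an engineer would, in place of code of your own. Each camera call takes 0.05 s, during which the arm holds its last target.

TASK

Lift the metal measuring cell out of the grey drying stand, which leaves only its end stubs free to hold, and set it down flat on the open bench, letting go of it. Then take it again by its body and lay it into the cell holder, both stubs down on the bottoms of their slots, the window side up. Lower it rather than dropping it, and leave the tin and the eraser where they are.

Things in the scene. Friction and masses are not known exactly. Their poses are not given: they have to be found in the camera images.
- cell: Measuring cell, bare metal, 0.15 to 0.27 kg: block body 90 long (x) x 42 wide (y) x 50 high (z) mm, a square stub out of the middle of each end along +x and -x (178 mm over all), flush round window in the top. Origin: centre of the body's underside; x along the stubs, z up. Same when turned half round about z. Starts in the drying stand, along its x.
- cell_stub (a point): Middle of the stub at the cell's -x end, 67 mm from the cell's middle and 30 mm above its underside; axes as the cell's. Each stub is 18 x 18 mm and 44 mm long, 21 to 39 mm above the underside. The stub at the +x end is the same.
- drying_stand: Drying stand, grey plastic, fixed: trough along x, open at both ends, 84 mm long. Floor 8 mm above the bench; walls 10 mm thick, 48 mm apart, 57.5 mm high above the bench: they cover the sides of the cell's body up to its top, only the stubs stick out free beyond the ends. Foot 84 x 100 x 8 mm. Origin: centre of its underside, on the bench; x away from the robot (yaw within 0.4), z up.
- holder: Cell holder, fixed: grey base plate 214 (x) x 86 (y) x 10 mm with two bare metal blocks, each 51 (x) x 72 (y) mm, tops 67 mm above the bench, 98 mm apart (x -49 to 49), between which the cell's body hangs. A slot for a stub runs along x in each block, open at the top and towards the other block. Origin: centre of the underside, on the bench; yaw within 0.4.
- holder_seat (a point): Where the cell's origin lies when seated: 18 mm above the holder's origin; axes as the holder's; cell x parallel to holder x, either way round. Slots: 24 mm wide, flared to 38 mm over the top 9 mm, bottoms 39 mm above the bench, closed at x = +-93 mm. The blocks close in the stubs, so going in, the cell must be held by its body's 42 mm width.
- tin: Bystander: small round white sample tin, 51 mm across, 27 mm high, beyond the work. Origin: centre of the underside. Leave alone.
- eraser: Bystander: blue and white eraser, 21 x 46 x 12 mm, near the robot's edge of the bench. Origin: centre of the underside. Leave alone. Between the stand and the holder (one left, one right of the robot's middle) the bench is free for about 200 mm.

How it is judged (in metres and radians):
On the way:
1. the cell lies flat on the open bench, let go (height (world z) of cell between -0.005 and 0.005 m and angle between cell's own z axis and vertical below 0.06 rad and contact force between the fingers and cell below 0.1 N and linear speed of cell below 0.02 m/s), for 0.2 s.
At the end, for the whole second after the job is handed in: The cell lies at rest in the holder, window up, level within 0.04 rad, its origin within 8 mm sideways of the holder's axis and not more than 2.5 mm above the seated height (18 mm above the holder's origin), its stubs along the slots (0.09 rad, either way round), and released (horizontal distance between cell and holder below 0.008 m and z of cell in the frame of holder between 0.014 and 0.0205 m and angle between the x axis of cell and the x axis of holder, either way round below 0.09 rad and angle between cell's own z axis and vertical below 0.04 rad and contact force between the fingers and cell below 0.1 N and linear speed of cell below 0.02 m/s); the robot touches nothing.
It fails at once if the cell is dropped: it falls free of the fingers faster than 0.6 m/s (a fall of about 2 cm) (contact force between the fingers and cell below 0.1 N and linear speed of cell above 0.6 m/s).
It fails at once if the tin or the eraser is moved more than 2 cm (distance of any of tin, eraser from where it was at the start of the episode above 0.02 m).
It also fails if it takes over 51 s, if anything falls off the work surface, if the arm or the gripper's body presses on something with over 40 N, if the wrist force passes 120 N, or if a joint passes its speed limit or range.

## Working session

There is one attempt and no reset: what is moved stays moved. The work goes in short steps, Python scripts to look and compute and a tool call to move; the robot and the scene stay as the last step left them, time stands still between calls to the robot, and variables do not carry over. Pictures are saved under pics/ and viewed, and the job is handed in when it is done.

Besides the shell and the picture viewer there is one more tool, called after "Call:" as a command line: name --argument value ..., lists and objects as JSON in quotes. drive_tool: Moves the arm, as the interface text tells. Its arguments: {"type":"object","properties":{"motion":{"type":"array","items":{"type":"array"}},"claw":{"type":"number"},"force":{"type":"number"}},"required":["motion"]}

```bash
ls; mkdir -p pics; python3 - <<'E'
from workcell import env
import cv2,json
print(env.state())
for n in("scene","top"):
    p=env.camera_params(n);print(n,p)
    cv2.imwrite(f"pics/{n}0.png",env.grab_frame(n)[:,:,::-1])
E
```

```text
pics
{'time_s': 0.0, 'qpos': array([ 7.52855087e+01,  1.83499101e+01,  8.97056970e+01, -2.52631161e-03,
        7.20419084e+01, -1.14574956e+00]), 'qvel': array([ 0.04435811, -0.10071676,  0.01339865,  0.01782288,  0.01702157,
       -0.00517812]), 'effort': array([ 1.98223388e-03, -4.12473428e+01, -2.31979609e+01,  7.28976564e-02,
        4.55199892e-02, -1.21119401e-04]), 'ee_pos': array([134.78824676, 558.4730309 , 213.14242063]), 'ee_rot': array([1.79999548e+02, 9.75440716e-02, 7.64320388e+01]), 'force': array([0.12538396, 0.72824557, 0.57965425]), 'torque': array([0.00526404, 0.02375132, 0.03946115]), 'gripper_width': 91.07135374046008}
scene {'fov_y': 51.24386324531333, 'cx': 316.5355255295656, 'cy': 198.1667586155442, 'pose': array([[-8.67180380e-01, -3.62709329e-01,  3.41233252e-01,
         2.78958434e+02],
       [-4.97883262e-01,  6.45922349e-01, -5.78702494e-01,
         4.79830187e+02],
       [-1.05093906e-02, -6.71733773e-01, -7.40718092e-01,
         7.02091899e+02],
       [ 0.00000000e+00,  0.00000000e+00,  0.00000000e+00,
         1.00000000e+00]])}
top {'fov_y': 48.510303371292125, 'cx': 323.889382451516, 'cy': 199.68295601879674, 'pose': array([[ 8.68748773e-03, -9.95848541e-01,  9.06102132e-02,
         4.69047772e+02],
       [-9.99962242e-01, -8.63296133e-03,  9.93682264e-04,
        -3.06557485e+01],
       [-2.07322567e-04, -9.06154245e-02, -9.95885938e-01,
         1.00519557e+03],
       [ 0.00000000e+00,  0.00000000e+00,  0.00000000e+00,
         1.00000000e+00]])}
```

View pics/scene0.png

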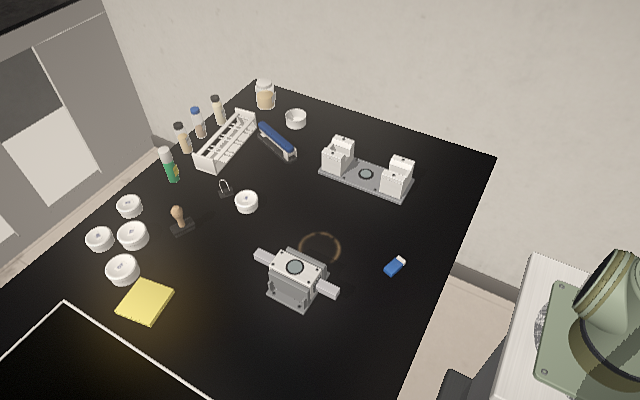

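View pics/top0.png

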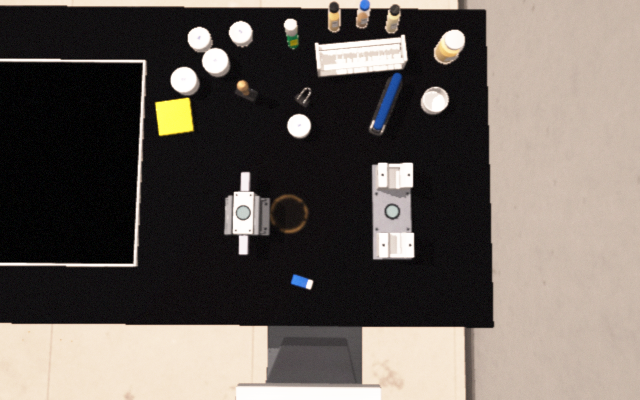

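The scene view shows the cell in the stand near (296,275) and the holder near (366,170). In the top view the cell is at (244,213) with stubs ending near rows 172 and 254, and the holder is at (393,212). The eraser is at (302,282) and the tin is probably the one at (299,126). I'll zoom in to measure.

```bash
python3 - <<'E'
import cv2,numpy as np
t=cv2.imread("pics/top0.png");s=cv2.imread("pics/scene0.png")
def z(i,x0,y0,x1,y1,k,n): cv2.imwrite(n,cv2.resize(i[y0:y1,x0:x1],None,fx=k,fy=k,interpolation=cv2.INTER_NEAREST))
a=t[160:270,215:285];b=t[155:270,360:425]
z(t,215,160,285,265,5,"pics/t_cell.png");z(t,360,155,430,265,5,"pics/t_hold.png")
z(s,240,230,350,320,6,"pics/s_cell.png");z(s,310,125,425,210,6,"pics/s_hold.png")
l=cv2.imread("pics/t_cell.png");r=cv2.imread("pics/t_hold.png")
h=max(l.shape[0],r.shape[0]);l=cv2.copyMakeBorder(l,0,h-l.shape[0],0,20,0);r=cv2.copyMakeBorder(r,0,h-r.shape[0],0,0,0)
cv2.imwrite("pics/t_both.png",np.hstack([l,r]))
E
```

```text
(no output)
```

View pics/t_both.png

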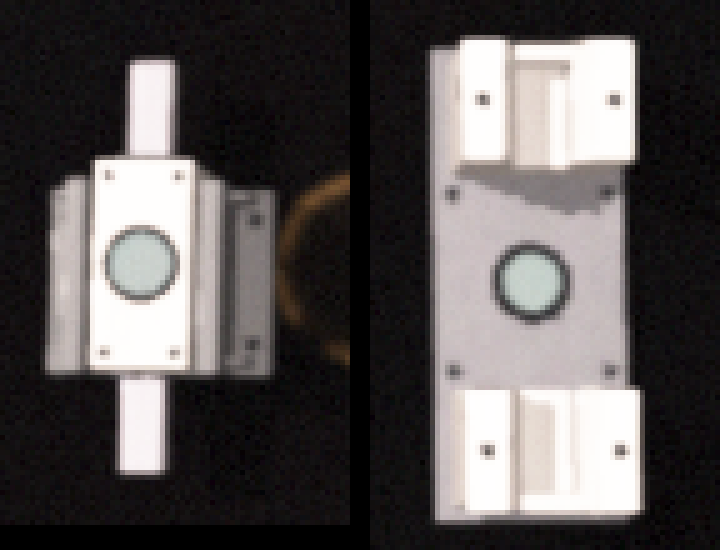

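View pics/s_cell.png

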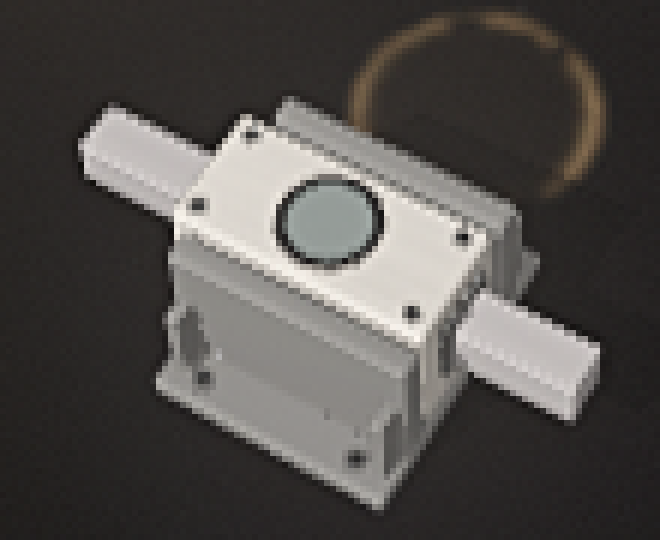

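View pics/s_hold.png

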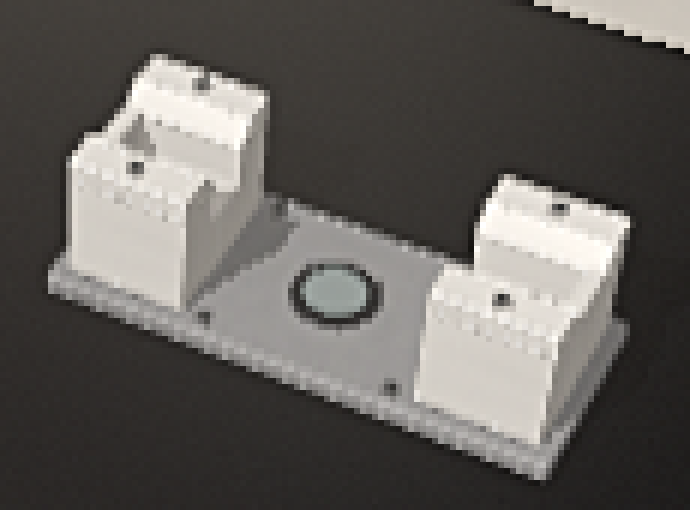

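The stubs, four top screws and window of the cell are clear in both views, as are the four block-top screws and the disc of the holder. I'll triangulate these.

```bash
cat > h.py <<'E'
import numpy as np
from workcell import env
H=400
C={}
for n in("top","scene"):
    p=env.camera_params(n);C[n]=(H/2/np.tan(np.radians(p["fov_y"]/2)),p["cx"],p["cy"],np.array(p["pose"]))
def ray(n,uv):
    f,cx,cy,T=C[n];d=T[:3,:3]@np.array([(uv[0]-cx)/f,(uv[1]-cy)/f,1]);return T[:3,3],d/np.linalg.norm(d)
def plane(n,uv,z):
    o,d=ray(n,uv);return o+d*(z-o[2])/d[2]
def tri(a,b):
    o1,d1=ray("top",a);o2,d2=ray("scene",b)
    s=np.linalg.lstsq(np.c_[d1,-d2],o2-o1,rcond=None)[0]
    p,q=o1+d1*s[0],o2+d2*s[1];return (p+q)/2,np.linalg.norm(p-q)
def proj(n,P):
    f,cx,cy,T=C[n];c=T[:3,:3].T@(np.asarray(P,float)-T[:3,3]);return f*c[0]/c[2]+cx,f*c[1]/c[2]+cy
E
cat > m1.py <<'E'
import cv2
from h import *
g={n:cv2.imread(f"pics/{n}0.png",0).astype(float) for n in("top","scene")}
def ref(n,uv,r=2):
    x,y=int(round(uv[0])),int(round(uv[1]));w=g[n][y-r:y+r+1,x-r:x+r+1];w=np.clip(np.median(w)-15-w,0,None)
    Y,X=np.mgrid[y-r:y+r+1,x-r:x+r+1];return ((w*X).sum()/w.sum(),(w*Y).sum()/w.sum())
tc=lambda u,v:(215+u/5-.5,160+v/5-.5); th=lambda u,v:(360+(u-370)/5-.5,155+v/5-.5)
sc=lambda u,v:(240+u/6-.5,230+v/6-.5); sh=lambda u,v:(310+u/6-.5,125+v/6-.5)
L=[("c f+",tc(108,175),sc(198,204),1),("c f-",tc(178,176),sc(251,134),1),("c n+",tc(104,352),sc(411,313),1),("c n-",tc(174,352),sc(463,237),1),("win",tc(142,262),sc(330,222),0),
("h f+",th(482,99),sh(136,167),1),("h f-",th(615,99),sh(204,82),1),("h n+",th(488,450),sh(502,298),1),("h n-",th(620,450),sh(560,208),1),("disc",th(532,282),sh(336,294),0)]
R={}
for n,a,b,r in L:
    a2,b2=(ref("top",a),ref("scene",b)) if r else (a,b)
    P,e=tri(a2,b2);R[n]=P;print(n,np.round(a2,1),np.round(b2,1),P.round(1),"gap",e.round(1))
for k in"ch":
    P={q:R[f"{k} {q}"] for q in("f+","f-","n+","n-")}
    d=P["f+"]+P["f-"]-P["n+"]-P["n-"];e=P["f+"]-P["f-"]+P["n+"]-P["n-"]
    print(k,"mean",np.mean(list(P.values()),0).round(1),"yaw",np.degrees(np.arctan2(d[1],d[0])).round(2),"yaw2",np.degrees(np.arctan2(-e[0],e[1])).round(2),"L",np.linalg.norm(d)/2,"W",np.linalg.norm(e)/2)
# stub ends, top cam
for z in(47,): 
    print("stub top ends",plane("top",tc(152,60),z).round(1),plane("top",tc(140,473),z).round(1))
E
python3 m1.py
```

```text
c f+ [236.2 194.6] [272.5 263.7] [564.2 157.8  61.1] gap 0.3
c f- [250.2 194.7] [281.1 251.6] [564.5 127.9  61.6] gap 0.5
c n+ [235.3 230. ] [308.1 281.7] [488.7 157.8  60.5] gap 0.1
c n- [249.4 230.2] [316.9 268.7] [488.3 127.7  61.6] gap 0.4
win [242.9 211.9] [294.5 266.5] [526.9 142.6  59.7] gap 1.0
h f+ [382.1 174.4] [332.3 152.3] [ 609.  -153.2   70.2] gap 0.4
h f- [408.4 174.5] [344.3 137.1] [ 607.8 -208.2   75.6] gap 1.8
h n+ [383.1 244.7] [393.2 174.6] [ 460.6 -154.8   69.4] gap 0.2
h n- [409.7 244.7] [403.4 158.4] [ 460.5 -210.    72.3] gap 0.9
disc [391.9 210.9] [365.5 173.5] [ 535.1 -182.2   13.6] gap 0.7
c mean [526.4 142.8  61.2] yaw 0.08 yaw2 -0.05 L 75.79969574992026 W 30.00777332608169
h mean [ 534.5 -181.6   71.9] yaw 0.66 yaw2 -0.66 L 147.880651785008 W 55.33924506253139
stub top ends [616.4 143.   47. ] [437.6 143.8  47. ]
```

```bash
python3 - <<'E'
from h import *
print("tin",plane("top",(299,126),27).round(),"eraser",plane("top",(302,282),12).round())
for n,a,b,z in [("cf+",(236.2,194.6),(272.5,263.7),58),("cn-",(249.4,230.2),(316.9,268.7),58),("hf+",(382.1,174.4),(332.3,152.3),67),("hf-",(408.4,174.5),(344.3,137.1),67),("hn+",(383.1,244.7),(393.2,174.6),67),("hn-",(409.7,244.7),(403.4,158.4),67),("disc",(391.9,210.9),(365.5,173.5),10)]:
    print(n,plane("top",a,z).round(1),plane("scene",b,z).round(1))
E
```

```text
tin [724.  28.  27.] eraser [376.  17.  12.]
cf+ [564.5 158.5  58. ] [565.4 156.2  58. ]
cn- [488.6 128.3  58. ] [489.4 125.6  58. ]
hf+ [ 609.6 -153.4   67. ] [ 610.5 -156.5   67. ]
hf- [ 609.9 -209.5   67. ] [ 611.4 -217.9   67. ]
hn+ [ 460.4 -155.1   67. ] [ 461.3 -157.1   67. ]
hn- [ 460.9 -211.    67. ] [ 461.6 -216.2   67. ]
disc [ 535.6 -182.6   10. ] [ 536.1 -185.8   10. ]
```

Call:
drive_tool --motion '[[[0.015,-0.02,0],[0,0,0.0237]],[[0.0217,-0.0277,0],[0,0,0.0237]],[[0.0217,-0.0277,-0.005],[0,0,0.0237]],[[0.0217,-0.0277,-0.006],[0,0,0.0237]],[[0.0217,-0.0277,-0.006],[0,0,0.0237]],[[0.0217,-0.0277,-0.006],[0,0,0.0237]],[[0.0217,-0.0277,-0.006],[0,0,0.0237]],[[0.0217,-0.0277,-0.006],[0,0,0.0237]],[[0.0217,-0.0277,-0.006],[0,0,0.0237]],[[0.0217,-0.0277,-0.006],[0,0,0.0237]]]' --claw 1 --force 50

```text
time_s: 0.93
ee_pos: [345.7, 288.0, 166.5]
ee_rot: [-180.0, 0.0, 90.1]
force: [0.5, 1.0, -0.1]
gripper_width: 90.6
```

Call:
drive_tool --motion '[[[0.019,-0.0241,-0.008],[0,0,0]],[[0.019,-0.0241,-0.008],[0,0,0]],[[0.019,-0.0241,-0.008],[0,0,0]],[[0.019,-0.0241,-0.008],[0,0,0]],[[0.016,-0.0201,-0.008],[0,0,0]],[[0.012,-0.0151,-0.008],[0,0,0]],[[0.007,-0.0091,-0.006],[0,0,0]],[[0.0028,-0.0033,-0.003],[0,0,0]],[[0,0,0],[0,0,0]],[[0,0,0],[0,0,0]]]'

```text
time_s: 1.77
ee_pos: [458.5, 146.2, 109.9]
ee_rot: [-180.0, -0.0, 90.0]
force: [-0.1, 0.3, 0.0]
gripper_width: 91.5
```

```bash
cat > pic.py <<'E'
import sys,cv2,numpy as np
from h import *
# tag, then box top x0 y0 x1 y1, scene x0 y0 x1 y1
tag=sys.argv[1];v=list(map(int,sys.argv[2:]))
o=[]
for n,b in(("top",v[:4]),("scene",v[4:])):
    i=env.grab_frame(n)[:,:,::-1];cv2.imwrite(f"pics/{n}_{tag}.png",i)
    c=i[b[1]:b[3],b[0]:b[2]];k=min(395/c.shape[1],590/c.shape[0]);o.append(cv2.resize(c,None,fx=k,fy=k,interpolation=cv2.INTER_NEAREST));print(n,"scale",k)
h=max(a.shape[0] for a in o)
cv2.imwrite(f"pics/z_{tag}.png",np.hstack([cv2.copyMakeBorder(a,0,h-a.shape[0],0,0,0) for a in o]))
s=env.state();print(s["time_s"],s["ee_pos"].round(1),s["ee_rot"].round(2),s["force"].round(1))
E
python3 pic.py a 190 160 290 330 220 200 400 340
```

```text
top scale 3.4705882352941178
scene scale 2.1944444444444446
1.8667 [458.6 146.5 110.4] [ 1.7998e+02 -3.0000e-02  9.0080e+01] [-0.4  0.6 -0.3]
```

View pics/z_a.png

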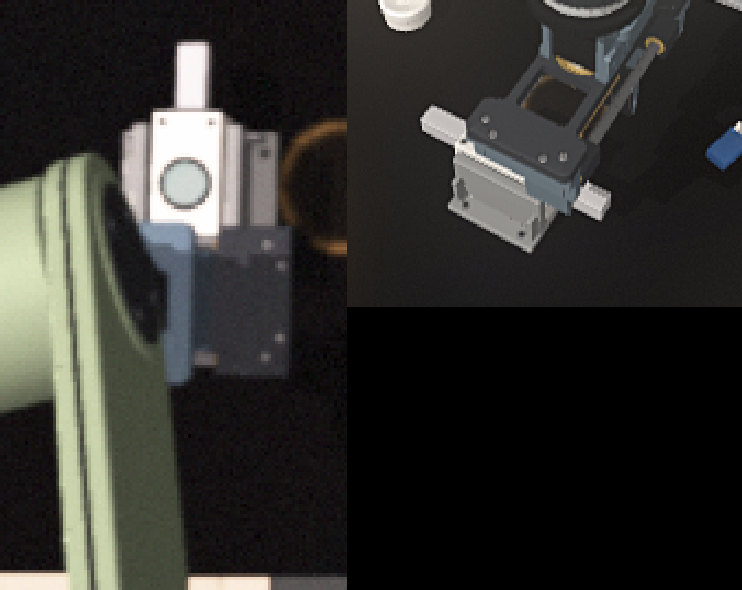

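The gripper straddles the near stub in y, with its body clear of the stand. Next I descend.

Call:
drive_tool --motion '[[[0,-0.004,-0.008],[0,0,0]],[[0,0,-0.013],[0,0,0]],[[0,0,-0.014],[0,0,0]],[[0,0,-0.014],[0,0,0]],[[0,0,-0.013],[0,0,0]],[[0,0,-0.011],[0,0,0]],[[0,0,-0.009],[0,0,0]],[[0,0,-0.006],[0,0,0]],[[0,0,-0.003],[0,0,0]],[[0,0,0],[0,0,0]]]'

```text
time_s: 2.7
ee_pos: [458.7, 141.7, 18.5]
ee_rot: [-180.0, 0.0, 90.0]
force: [-0.4, 0.5, -0.2]
gripper_width: 91.5
```

```bash
python3 pic.py b 190 160 290 330 240 220 360 320
```

```text
top scale 3.4705882352941178
scene scale 3.2916666666666665
2.8 [459.3 141.8  19.3] [ 1.7996e+02 -2.0000e-02  9.0020e+01] [0.7 0.3 0.2]
```

View pics/z_b.png

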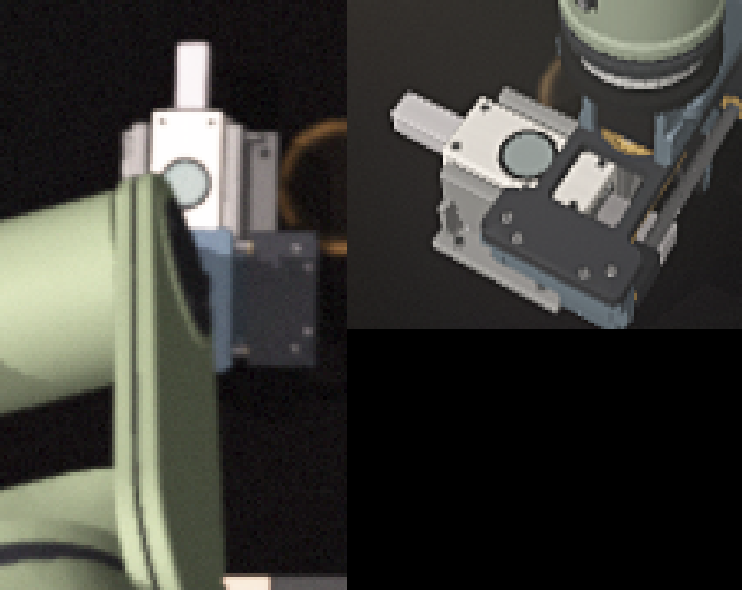

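The gripper is at stub height and nothing is touching. Closing on the stub.

Call:
drive_tool --motion '[[[0,0,0],[0,0,0]],[[0,0,0],[0,0,0]],[[0,0,0],[0,0,0]],[[0,0,0],[0,0,0]],[[0,0,0],[0,0,0]],[[0,0,0],[0,0,0]],[[0,0,0],[0,0,0]],[[0,0,0],[0,0,0]],[[0,0,0],[0,0,0]],[[0,0,0],[0,0,0]]]' --claw 0 --force 58

```text
time_s: 3.63
ee_pos: [459.0, 141.7, 19.0]
ee_rot: [-180.0, -0.0, 90.0]
force: [-0.3, 0.7, 0.1]
gripper_width: 27.1
```

Call:
drive_tool --motion '[[[0,0,0],[0,0,0]],[[0,0,0],[0,0,0]],[[0,0,0],[0,0,0]],[[0,0,0],[0,0,0]],[[0,0,0],[0,0,0]],[[0,0,0],[0,0,0]],[[0,0,0],[0,0,0]],[[0,0,0],[0,0,0]],[[0,0,0],[0,0,0]],[[0,0,0],[0,0,0]]]'

```text
time_s: 4.47
ee_pos: [459.0, 141.7, 19.0]
ee_rot: [-180.0, -0.0, 90.0]
force: [1.2, 0.2, 0.4]
gripper_width: 17.6
```

Call:
drive_tool --motion '[[[0,0,0.001],[0,0,0]],[[0,0,0.002],[0,0,0]],[[0,0,0.003],[0,0,0]],[[0,0,0.004],[0,0,0]],[[0,0,0.004],[0,0,0]],[[0,0,0.004],[0,0,0]],[[0,0,0.004],[0,0,0]],[[0,0,0.003],[0,0,0]],[[0,0,0],[0,0,0]],[[0,0,0],[0,0,0]]]'

```text
time_s: 5.3
ee_pos: [459.1, 141.7, 44.2]
ee_rot: [180.0, -0.0, 90.0]
force: [0.2, 0.1, -1.3]
gripper_width: 18.0
```

```bash
python3 pic.py c 190 160 290 330 240 220 360 320; python3 -c "
from workcell import env;s=env.state();print(s['torque'],s['gripper_width'])"
```

```text
top scale 3.4705882352941178
scene scale 3.2916666666666665
5.4 [458.8 141.6  43.9] [-179.98   -0.     90.01] [-0.1 -1.4 -1.6]
[-0.02664985  0.11142761 -0.01798854] 17.761071074603844
```

View pics/z_c.png

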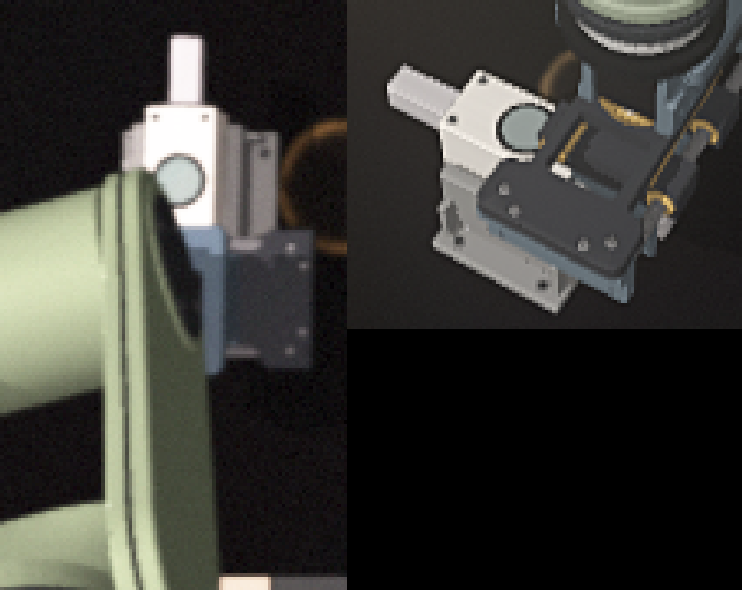

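The cell is coming up about level, and the load is around 1.5 N. I'll keep lifting until it is clear of the walls.

Call:
drive_tool --motion '[[[0,0,0.003],[0,0,0]],[[0,0,0.006],[0,0,0]],[[0,0,0.007],[0,0,0]],[[0,0,0.007],[0,0,0]],[[0,0,0.007],[0,0,0]],[[0,0,0.007],[0,0,0]],[[0,0,0.006],[0,0,0]],[[0,0,0.005],[0,0,0]],[[0,0,0.002],[0,0,0]],[[0,0,0],[0,0,0]]]'

```text
time_s: 6.23
ee_pos: [459.3, 141.8, 94.6]
ee_rot: [179.9, -0.0, 90.0]
force: [-0.7, -0.0, -2.3]
gripper_width: 17.6
```

```bash
python3 pic.py d 190 160 290 330 240 220 360 320; python3 -c "
from workcell import env;s=env.state();print(s['torque'],s['gripper_width'])"
```

```text
top scale 3.4705882352941178
scene scale 3.2916666666666665
6.3333 [458.8 141.6  93.9] [-179.98    0.     90.01] [-0.   0.5 -2.2]
[0.02682914 0.10929995 0.05614547] 17.46820489019999
```

View pics/z_d.png

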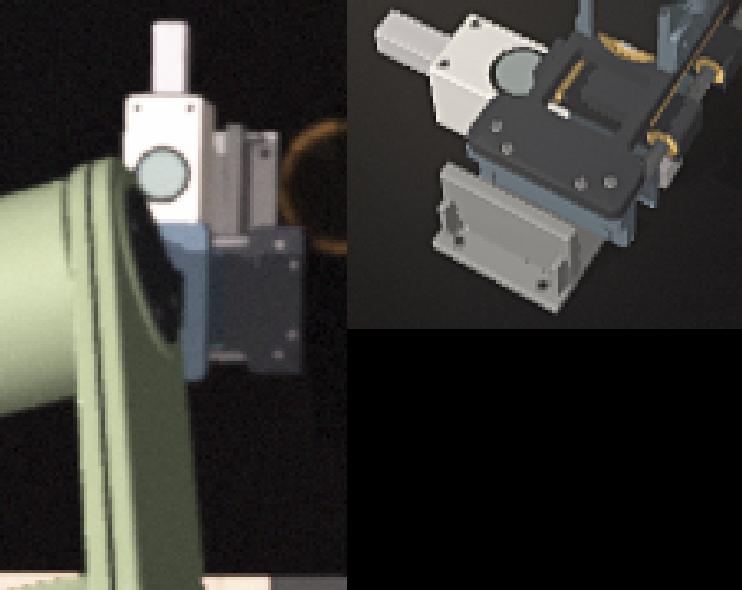

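Call:
drive_tool --motion '[[[0,-0.003,0],[0,0,0]],[[0,-0.006,0],[0,0,0]],[[0,-0.01,0],[0,0,0]],[[0,-0.013,0],[0,0,0]],[[0,-0.015,0],[0,0,0]],[[0,-0.015,0],[0,0,0]],[[0,-0.015,0],[0,0,0]],[[0,-0.015,0],[0,0,0]],[[0,-0.015,-0.003],[0,0,0]],[[0,-0.013,-0.004],[0,0,0]]]'

```text
time_s: 7.17
ee_pos: [458.9, 19.9, 87.0]
ee_rot: [180.0, 0.0, 90.0]
force: [-1.0, 0.3, -1.7]
gripper_width: 17.5
```

Call:
drive_tool --motion '[[[0,-0.012,-0.005],[0,0,0]],[[0,-0.01,-0.007],[0,0,0]],[[0,-0.008,-0.008],[0,0,0]],[[0,-0.006,-0.009],[0,0,0]],[[0,-0.004,-0.009],[0,0,0]],[[0,-0.002,-0.009],[0,0,0]],[[0,0,-0.007],[0,0,0]],[[0,0,-0.004],[0,0,0]],[[0,0,-0.002],[0,0,0]],[[0,0,0],[0,0,0]]]'

```text
time_s: 8.0
ee_pos: [458.8, -20.0, 26.5]
ee_rot: [-180.0, -0.0, 90.0]
force: [0.5, 0.7, -1.2]
gripper_width: 17.9
```

```bash
python3 pic.py e 230 140 370 330 260 140 400 280; python3 -c "
from workcell import env;s=env.state();print(s['torque'],s['gripper_width'])"
```

```text
top scale 2.8214285714285716
scene scale 2.8214285714285716
8.1 [459.3 -20.1  27.1] [ 1.7997e+02 -1.0000e-02  9.0040e+01] [ 0.6 -0.3 -1.8]
[ 0.03876658  0.16511765 -0.036852  ] 17.948050874524636
```

View pics/z_e.png

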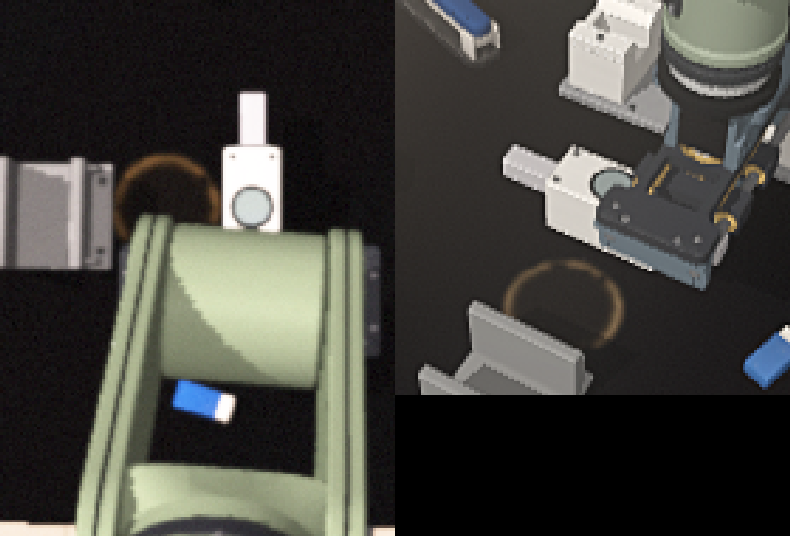

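The cell is over open bench and hanging level, with about 16 mm to go by the arm reading. I'll lower it gently.

Call:
drive_tool --motion '[[[0,0,-0.002],[0,0,0]],[[0,0,-0.003],[0,0,0]],[[0,0,-0.003],[0,0,0]],[[0,0,-0.002],[0,0,0]],[[0,0,-0.0015],[0,0,0]],[[0,0,-0.0015],[0,0,0]],[[0,0,-0.001],[0,0,0]],[[0,0,-0.001],[0,0,0]],[[0,0,0],[0,0,0]],[[0,0,0],[0,0,0]]]'

```text
time_s: 8.93
ee_pos: [459.0, -20.3, 12.0]
ee_rot: [180.0, -0.0, 90.0]
force: [0.6, -0.4, -1.3]
gripper_width: 17.6
```

Call:
drive_tool --motion '[[[0,0,-0.0005],[0,0,0]],[[0,0,-0.0005],[0,0,0]],[[0,0,-0.0005],[0,0,0]],[[0,0,-0.0005],[0,0,0]],[[0,0,0],[0,0,0]],[[0,0,0],[0,0,0]],[[0,0,0],[0,0,0]],[[0,0,0],[0,0,0]],[[0,0,0],[0,0,0]],[[0,0,0],[0,0,0]]]'

```text
time_s: 9.77
ee_pos: [459.1, -20.3, 10.9]
ee_rot: [180.0, -0.0, 90.0]
force: [-2.3, 0.4, 7.6]
gripper_width: 17.7
```

Contact with the bench shows as +7.6 N. Opening the claw.

Call:
drive_tool --motion '[[[0,0,0],[0,0,0]],[[0,0,0],[0,0,0]],[[0,0,0],[0,0,0]],[[0,0,0],[0,0,0]],[[0,0,0],[0,0,0]],[[0,0,0],[0,0,0]],[[0,0,0],[0,0,0]],[[0,0,0],[0,0,0]],[[0,0,0],[0,0,0]],[[0,0,0],[0,0,0]]]' --claw 1

```text
time_s: 10.6
ee_pos: [459.0, -20.3, 9.9]
ee_rot: [-180.0, -0.0, 90.0]
force: [-0.1, 0.2, -0.1]
gripper_width: 81.6
```

Call:
drive_tool --motion '[[[0,0,0],[0,0,0]],[[0,0,0],[0,0,0]],[[0,0,0.002],[0,0,0]],[[0,0,0.005],[0,0,0]],[[0,0,0.01],[0,0,0]],[[0,0,0.015],[0,0,0]],[[0,0,0.018],[0,0,0]],[[0,0,0.015],[0,0,0]],[[0,0,0.008],[0,0,0]],[[0,0,0.003],[0,0,0]]]'

```text
time_s: 11.43
ee_pos: [459.9, -20.4, 87.5]
ee_rot: [179.8, 0.0, 90.0]
force: [0.5, -1.0, -1.1]
gripper_width: 91.4
```

```bash
python3 pic.py f 260 140 360 330 260 170 380 280
```

```text
top scale 3.1052631578947367
scene scale 3.2916666666666665
11.5333 [459.1 -20.3  86.3] [179.95  -0.    90.01] [ 0.1  0.9 -0.1]
```

View pics/z_f.png

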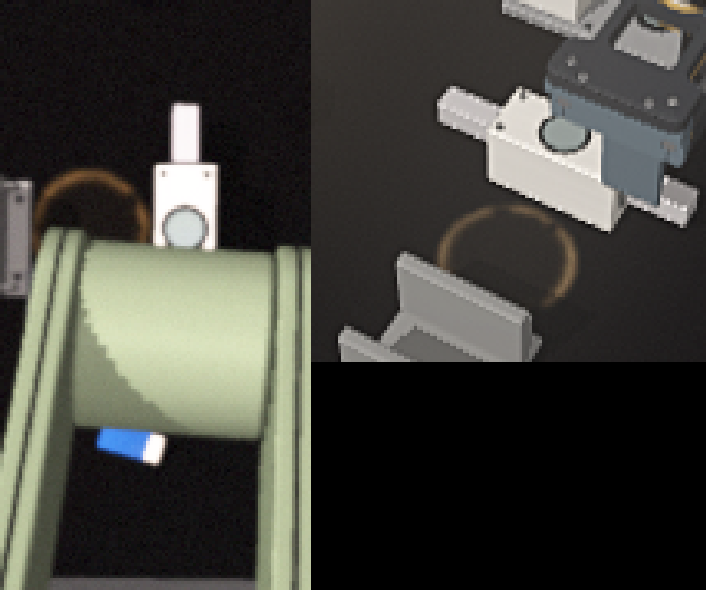

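The cell lies flat on the bench, with its window near top-view (319,213). I'll locate it, with z checked from both views, and get the camera bias in y against the known grip y of -20.3.

```bash
python3 - <<'E'
import cv2
from h import *
t=cv2.imread("pics/top_f.png");s=cv2.imread("pics/scene_f.png")
g={"top":t[:,:,1].astype(float),"scene":s[:,:,1].astype(float)}
def ref(n,uv,r=2):
    x,y=int(round(uv[0])),int(round(uv[1]));w=g[n][y-r:y+r+1,x-r:x+r+1];w=np.clip(np.median(w)-15-w,0,None)
    Y,X=np.mgrid[y-r:y+r+1,x-r:x+r+1];return ((w*X).sum()/w.sum(),(w*Y).sum()/w.sum())
T=lambda u,v:(260+u/3.105-.5,140+v/3.105-.5);S=lambda u,v:(260+(u-311)/3.29-.5,170+v/3.29-.5)
for n,a,b,r in[("f+",T(164,173),S(501,127),1),("f-",T(206,173),S(523,94),1),("win",T(185,227),S(566,133),0)]:
    if r:a,b=ref("top",a),ref("scene",b)
    P,e=tri(a,b);print(n,np.round(a,1),np.round(b,1),P.round(1),e.round(1),plane("top",a,50).round(1),plane("scene",b,50).round(1))
# body side edges in top, rows 200..212
for v in range(196,220,4):
    row=g["top"][v,300:345];i=np.where(row>150)[0];print(v,300+i.min(),300+i.max(),plane("top",((600+i.min()+i.max())/2,v),50).round(1))
# stub end
col=g["top"][165:195,319];print(col.round())
E
```

```text
f+ [312.  195.4] [316.7 207.8] [564.4  -4.1  53. ] 0.5 [565.  -4.  50.] [565.5  -6.4  50. ]
f- [326.  195.6] [324.4 196.7] [563.6 -34.4  58.5] 0.9 [564.9 -34.2  50. ] [566.9 -41.3  50. ]
win [319.1 212.6] [337.  209.9] [526.7 -20.   52. ] 2.3 [527.9 -19.6  50. ] [526.4 -21.9  50. ]
196 310 329 [563.9 -20.1  50. ]
200 310 329 [555.2 -20.2  50. ]
204 310 329 [546.5 -20.3  50. ]
208 309 328 [537.8 -18.2  50. ]
212 309 328 [529.2 -18.3  50. ]
216 309 328 [520.6 -18.4  50. ]
[ 18.  20.  13.  24.  19.  17.  16.  35. 137. 238. 246. 247. 248. 247.
 247. 247. 247. 247. 247. 248. 248. 248. 248. 247. 248. 247. 232. 186.
 253. 255.]
```

Top-view y at z=50 reads -19.1 to -19.6 against -20.3 from the grip, so the bias is about +1 mm. That puts the holder at y ≈ -183.2. The offset from cell to holder is dx ≈ +8 mm, and holder yaw is about +0.5°. Next I grasp the body at x ≈ 527.

Call:
drive_tool --motion '[[[0.005,0,0],[0,0,0]],[[0.012,0,0],[0,0,0]],[[0.016,0,0],[0,0,0]],[[0.016,0,0],[0,0,0]],[[0.012,0,0],[0,0,0]],[[0.005,0,-0.003],[0,0,0]],[[0.002,0,-0.008],[0,0,0]],[[0,0,-0.008],[0,0,0]],[[0,0,-0.008],[0,0,0]],[[0,0,-0.008],[0,0,0]]]'

```text
time_s: 12.37
ee_pos: [525.6, -20.3, 49.5]
ee_rot: [-179.9, -0.0, 90.0]
force: [-0.5, -0.8, 0.6]
gripper_width: 91.0
```

Call:
drive_tool --motion '[[[0,0,-0.008],[0,0,0]],[[0,0,-0.008],[0,0,0]],[[0,0,-0.008],[0,0,0]],[[0,0,-0.007],[0,0,0]],[[0,0,-0.005],[0,0,0]],[[0,0,-0.003],[0,0,0]],[[0,0,0],[0,0,0]],[[0,0,0],[0,0,0]],[[0,0,0],[0,0,0]],[[0,0,0],[0,0,0]]]'

```text
time_s: 13.2
ee_pos: [527.4, -20.4, 12.4]
ee_rot: [179.9, -0.0, 90.0]
force: [0.6, 0.1, 0.6]
gripper_width: 90.9
```

Call:
drive_tool --motion '[[[0,0,0],[0,0,0]],[[0,0,0],[0,0,0]],[[0,0,0],[0,0,0]],[[0,0,0],[0,0,0]],[[0,0,0],[0,0,0]],[[0,0,0],[0,0,0]],[[0,0,0],[0,0,0]],[[0,0,0],[0,0,0]],[[0,0,0],[0,0,0]],[[0,0,0],[0,0,0]]]' --claw 0 --force 40

```text
time_s: 14.03
ee_pos: [527.0, -20.3, 12.0]
ee_rot: [180.0, -0.0, 90.0]
force: [0.9, 0.2, -1.2]
gripper_width: 41.9
```

```bash
python3 pic.py g 260 140 360 330 260 170 380 280; python3 -c "
from workcell import env;s=env.state();print(s['torque'],s['gripper_width'])"
```

```text
top scale 3.1052631578947367
scene scale 3.2916666666666665
14.1333 [527.  -20.3  12. ] [ 1.800e+02 -1.000e-02  9.001e+01] [ 0.4  0.5 -0.4]
[ 0.02303945 -0.03223523 -0.00433355] 42.121348771533704
```

View pics/z_g.png

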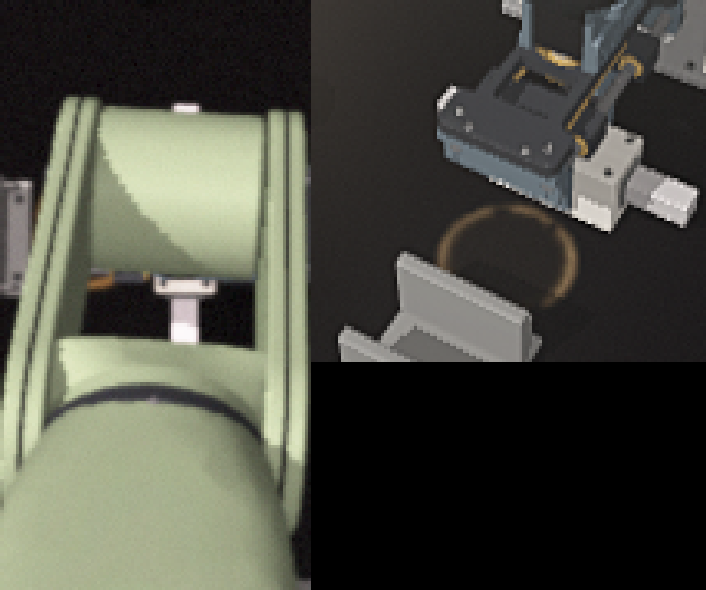

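The body is gripped at 42 mm. Lifting 85 mm, then across.

Call:
drive_tool --motion '[[[0,0,0],[0,0,0]],[[0,0,0.001],[0,0,0]],[[0,0,0.005],[0,0,0]],[[0,0,0.01],[0,0,0]],[[0,0,0.014],[0,0,0]],[[0,0,0.016],[0,0,0]],[[0,0,0.016],[0,0,0]],[[0,0,0.014],[0,0,0]],[[0,-0.002,0.008],[0,0,0.009]],[[0.001,-0.005,0.003],[0,0,0]]]'

```text
time_s: 14.97
ee_pos: [528.7, -27.2, 100.9]
ee_rot: [179.8, 0.0, 90.6]
force: [0.5, 0.4, -1.5]
gripper_width: 41.9
```

Call:
drive_tool --motion '[[[0.001,-0.01,0],[0,0,0]],[[0.001,-0.015,0],[0,0,0]],[[0.001,-0.02,0],[0,0,0]],[[0.001,-0.023,0],[0,0,0]],[[0.001,-0.024,0],[0,0,0]],[[0.001,-0.023,0],[0,0,0]],[[0.001,-0.018,0],[0,0,0]],[[0,-0.013,0],[0,0,0]],[[0,-0.007,0],[0,0,0]],[[0,-0.003,0],[0,0,0]]]'

```text
time_s: 15.8
ee_pos: [534.5, -184.4, 98.3]
ee_rot: [-179.9, -0.0, 90.4]
force: [-0.1, 0.6, -1.2]
gripper_width: 41.6
```

Call:
drive_tool --motion '[[[0,0,0],[0,0,0]],[[0,0,0],[0,0,0]],[[0,0,0],[0,0,0]],[[0,0,0],[0,0,0]],[[0,0,0],[0,0,0]],[[0,0,0],[0,0,0]],[[0,0,0],[0,0,0]],[[0,0,0],[0,0,0]],[[0,0,0],[0,0,0]],[[0,0,0],[0,0,0]]]'

```text
time_s: 16.63
ee_pos: [535.0, -183.3, 99.0]
ee_rot: [-180.0, -0.0, 90.5]
force: [-0.0, -0.4, -2.5]
gripper_width: 42.0
```

```bash
python3 pic.py i 340 140 460 330 290 80 430 210; python3 -c "
from workcell import env;s=env.state();print(s['torque'],s['gripper_width'])"
```

```text
top scale 3.1052631578947367
scene scale 2.8214285714285716
16.7333 [ 535.  -183.4   99. ] [-1.800e+02 -1.000e-02  9.052e+01] [-0.1  0.2 -1.8]
[0.00188258 0.03985866 0.01282495] 42.23048651088841
```

View pics/z_i.png

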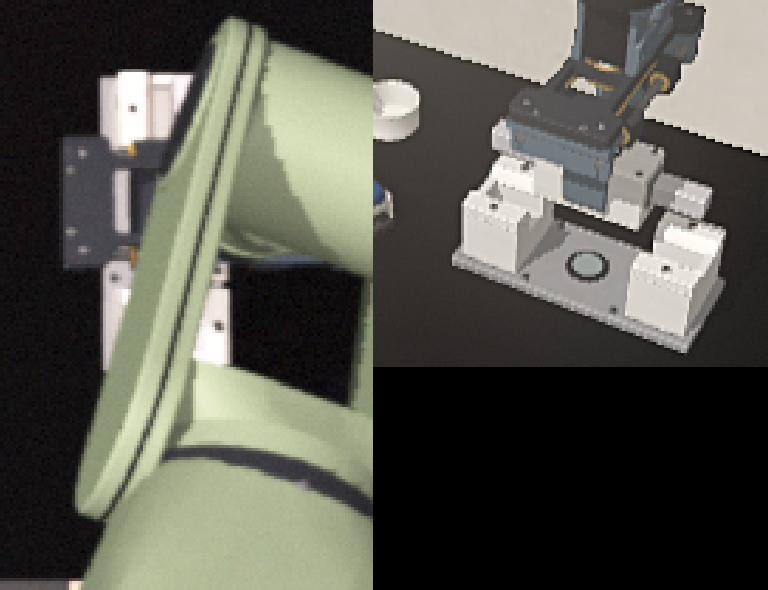

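The cell hangs above the holder, lined up in both directions. I'll lower it to just above the flare and check again.

Call:
drive_tool --motion '[[[0,0,-0.002],[0,0,0]],[[0,0,-0.005],[0,0,0]],[[0,0,-0.006],[0,0,0]],[[0,0,-0.006],[0,0,0]],[[0,0,-0.006],[0,0,0]],[[0,0,-0.006],[0,0,0]],[[0,0,-0.004],[0,0,0]],[[0,0,-0.002],[0,0,0]],[[0,0,0],[0,0,0]],[[0,0,0],[0,0,0]]]'

```text
time_s: 17.57
ee_pos: [535.1, -183.4, 62.0]
ee_rot: [180.0, -0.0, 90.5]
force: [0.6, 0.7, -0.4]
gripper_width: 41.6
```

```bash
python3 pic.py j 350 150 430 270 310 100 430 210; python3 -c "
from workcell import env;s=env.state();print(s['torque'],s['gripper_width'])"
```

```text
top scale 4.916666666666667
scene scale 3.2916666666666665
17.6667 [ 535.3 -183.4   62.3] [1.7996e+02 1.0000e-02 9.0530e+01] [-0.2 -0.1 -2.5]
[ 0.02790154  0.01826991 -0.00939655] 41.99903268427455
```

View pics/z_j.png

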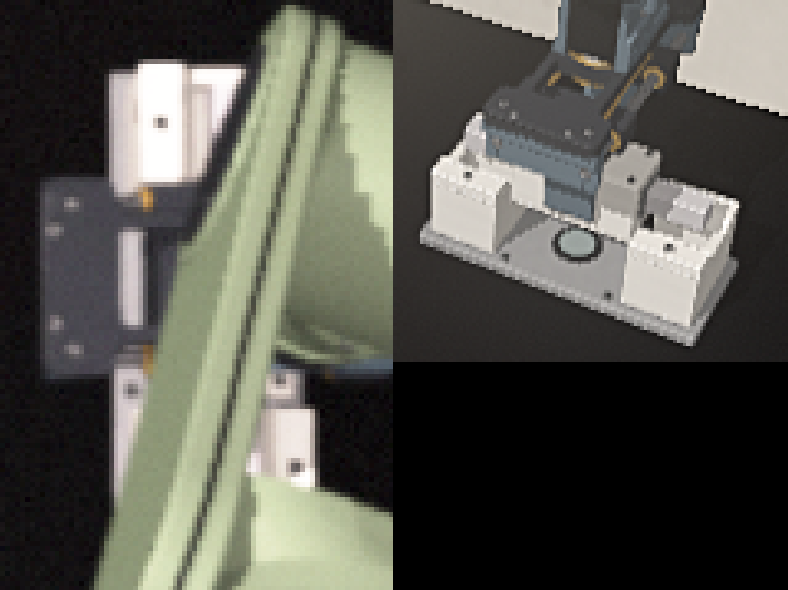

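```bash
python3 - <<'E'
from h import *
print(proj("top",(497.3,-198,100.3)),plane("top",(406.6,226.8),100.3),plane("top",(406.6,226.8),10))
# holder screws/slot center in scene vs cell near features
import cv2
c=cv2.imread("pics/scene_j.png")[135:195,365:425]
cv2.imwrite("pics/zz.png",cv2.resize(c,None,fx=10,fy=10,interpolation=cv2.INTER_CUBIC))
c=cv2.imread("pics/top_j.png")[215:255,385:420]
cv2.imwrite("pics/zz2.png",cv2.resize(c,None,fx=14,fy=14,interpolation=cv2.INTER_CUBIC))
E
```

```text
(np.float64(406.3068659005205), np.float64(226.8526306929847)) [ 497.41217586 -198.59754208  100.3       ] [ 500.24267452 -215.35654102   10.        ]
```

View pics/zz.png

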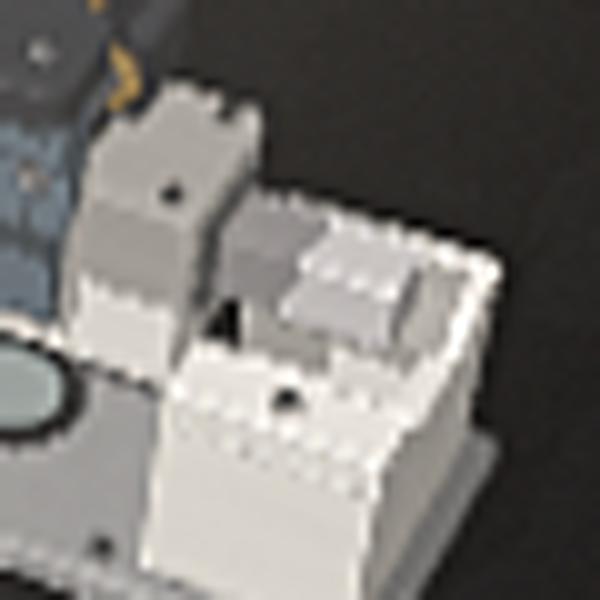

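View pics/zz2.png

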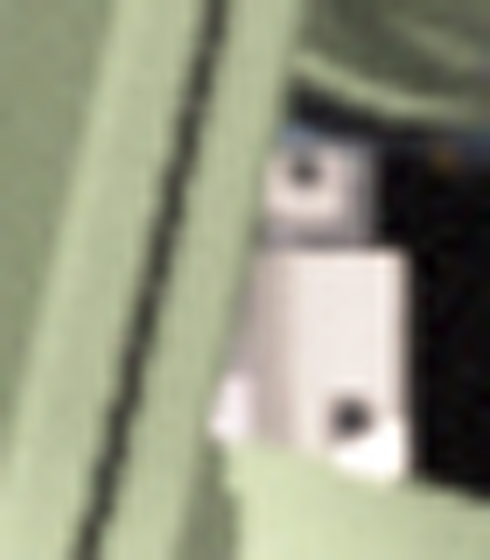

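At z≈100 the cell's near screw back-projects to about (497.4, -197.2). That puts the cell centre at about (535.3, -182.2) in camera terms, which matches the holder in the same camera. Lowering with force checks.

Call:
drive_tool --motion '[[[0,0,-0.002],[0,0,0]],[[0,0,-0.002],[0,0,0]],[[0,0,-0.002],[0,0,0]],[[0,0,-0.002],[0,0,0]],[[0,0,-0.002],[0,0,0]],[[0,0,-0.002],[0,0,0]],[[0,0,-0.002],[0,0,0]],[[0,0,-0.002],[0,0,0]],[[0,0,0],[0,0,0]],[[0,0,0],[0,0,0]]]'

```text
time_s: 18.5
ee_pos: [534.9, -183.3, 45.8]
ee_rot: [-180.0, -0.0, 90.5]
force: [0.3, 0.3, -2.7]
gripper_width: 42.1
```

Call:
drive_tool --motion '[[[0,0,-0.002],[0,0,0]],[[0,0,-0.002],[0,0,0]],[[0,0,-0.002],[0,0,0]],[[0,0,-0.002],[0,0,0]],[[0,0,-0.002],[0,0,0]],[[0,0,-0.001],[0,0,0]],[[0,0,-0.001],[0,0,0]],[[0,0,0],[0,0,0]],[[0,0,0],[0,0,0]],[[0,0,0],[0,0,0]]]'

```text
time_s: 19.33
ee_pos: [535.1, -183.3, 34.0]
ee_rot: [180.0, -0.0, 90.5]
force: [-0.1, 0.3, -1.7]
gripper_width: 42.0
```

No contact yet, with 4 mm left to the expected seat.

Call:
drive_tool --motion '[[[0,0,-0.001],[0,0,0]],[[0,0,-0.001],[0,0,0]],[[0,0,-0.0005],[0,0,0]],[[0,0,-0.0005],[0,0,0]],[[0,0,-0.0005],[0,0,0]],[[0,0,0],[0,0,0]],[[0,0,0],[0,0,0]],[[0,0,0],[0,0,0]],[[0,0,0],[0,0,0]],[[0,0,0],[0,0,0]]]'

```text
time_s: 20.17
ee_pos: [535.0, -183.3, 30.5]
ee_rot: [180.0, -0.0, 90.5]
force: [0.2, -0.2, -3.0]
gripper_width: 41.9
```

Call:
drive_tool --motion '[[[0,0,-0.0005],[0,0,0]],[[0,0,-0.0005],[0,0,0]],[[0,0,0],[0,0,0]],[[0,0,0],[0,0,0]],[[0,0,0],[0,0,0]],[[0,0,0],[0,0,0]],[[0,0,0],[0,0,0]],[[0,0,0],[0,0,0]],[[0,0,0],[0,0,0]],[[0,0,0],[0,0,0]]]'

```text
time_s: 21.0
ee_pos: [535.1, -183.4, 30.0]
ee_rot: [180.0, 0.0, 90.5]
force: [-1.7, 0.5, 5.2]
gripper_width: 41.7
```

Contact came at exactly the seated height (TCP 30, +5 N). Opening the claw and retreating.

Call:
drive_tool --motion '[[[0,0,0],[0,0,0]],[[0,0,0],[0,0,0]],[[0,0,0],[0,0,0]],[[0,0,0],[0,0,0]],[[0,0,0],[0,0,0]],[[0,0,0],[0,0,0]],[[0,0,0],[0,0,0]],[[0,0,0],[0,0,0]],[[0,0,0],[0,0,0]],[[0,0,0],[0,0,0]]]' --claw 1

```text
time_s: 21.83
ee_pos: [535.0, -183.3, 29.5]
ee_rot: [180.0, -0.0, 90.5]
force: [0.9, 0.9, -0.7]
gripper_width: 91.2
```

Call:
drive_tool --motion '[[[0,0,0],[0,0,0]],[[0,0,0.003],[0,0,0]],[[0,0,0.008],[0,0,0]],[[0,0,0.014],[0,0,0]],[[0,0,0.018],[0,0,0]],[[0,0,0.02],[0,0,0]],[[0,0,0.02],[0,0,0]],[[0,0,0.02],[0,0,0]],[[0,0,0.02],[0,0,0]],[[0,0.01,0.015],[0,0,0]]]'

```text
time_s: 22.67
ee_pos: [535.7, -174.6, 170.2]
ee_rot: [179.8, 0.1, 90.5]
force: [1.2, 1.1, -0.2]
gripper_width: 91.2
```

Call:
drive_tool --motion '[[[0,0.02,0.005],[0,0,0]],[[0,0.03,0],[0,0,0]],[[0,0.035,0],[0,0,0]],[[0,0.035,0],[0,0,0]],[[0,0.035,0],[0,0,0]],[[0,0.035,0],[0,0,0]],[[0,0.035,0],[0,0,0]],[[0,0.025,0],[0,0,0]],[[0,0.015,0],[0,0,0]],[[0,0.005,0],[0,0,0]]]'

```text
time_s: 23.5
ee_pos: [534.9, 99.0, 173.3]
ee_rot: [179.9, -0.1, 90.7]
force: [0.4, 0.1, -0.4]
gripper_width: 91.5
```

```bash
python3 pic.py k 350 150 430 270 310 120 430 210
```

```text
top scale 4.916666666666667
scene scale 3.2916666666666665
23.6 [535.   97.2 173. ] [1.7997e+02 1.0000e-02 9.0620e+01] [-0.4 -0.6 -0.5]
```

View pics/z_k.png

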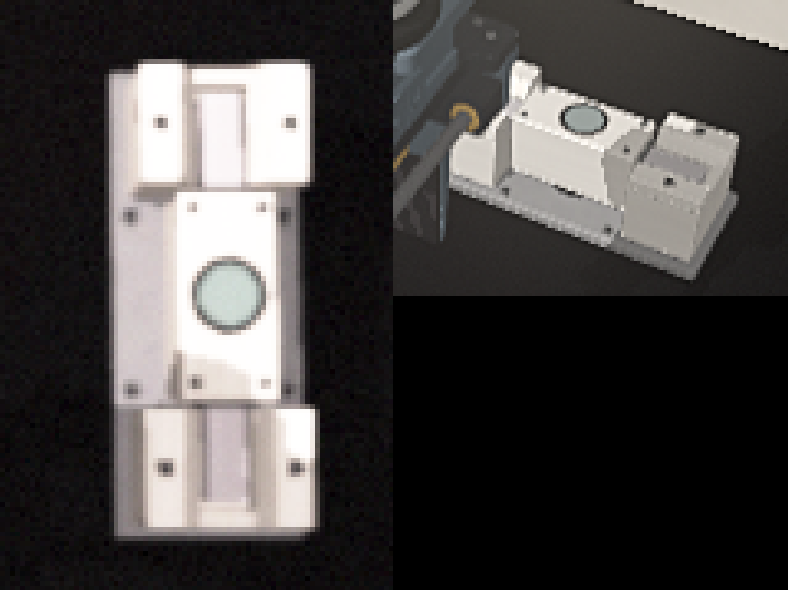

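The cell lies between the blocks with its window up and both stubs in the slots. A numeric check, then I hand the job in.

```bash
python3 - <<'E'
from h import *
f=lambda u,v,z:plane("top",(350+u/4.917-.5,150+v/4.917-.5),z)
for L,z in(([(192,206),(263,207),(195,383),(265,383)],68),([(160,122),(290,122),(165,467),(296,467)],67)):
    P=[f(u,v,z) for u,v in L];d=P[0]+P[1]-P[2]-P[3];print(np.mean(P,0).round(1),np.degrees(np.arctan2(d[1],d[0])).round(2))
# height of cell top: two views, scene crop: far+ / near+ screws
for a,b in(((192,206),(523,113)),((195,383),(604,143)),((229,295),(583,119))):
    P,e=tri((350+a[0]/4.917-.5,150+a[1]/4.917-.5),(310+(b[0]-393)/3.29-.5,120+b[1]/3.29-.5));print("tri",P.round(1),e.round(1))
s=env.state();print(s["time_s"],s["qvel"].round(2))
E
```

```text
[ 535.  -182.5   68. ] 0.46
[ 535.6 -182.2   67. ] 0.57
tri [ 572.9 -166.4   70.9] 0.2
tri [ 503.5 -164.    75.7] 14.7
tri [ 534.9 -182.3   69.7] 0.4
23.6 [-1.95 -0.06  0.47 -0.57 -0.12 -0.43]
```

```bash
python3 -c "
from workcell import env;print(env.job_done())"
```

```text
the job is handed in; nothing more can be done
None
```

The cell is in the holder, window up and released, and I handed the job in at about 24 s on the robot's clock; no verdict was reported.

**What I did:** I lifted the cell out of the stand by its near stub and set it flat on the open bench. Contact showed as +7.6 N before I let go. I then gripped it again by its 42 mm body and lowered it into the slots. Contact came at the expected seated height (TCP 30 mm, +5 N). I opened the claw and moved the arm well clear.

**Last checks:**
- **Position:** in the top view the cell centre is at (535.0, -182.5) and the holder at (535.6, -182.2), under 1 mm apart. Their yaws are 0.46° and 0.57°.
- **Height:** the two-view height of the cell's top is 70–71 mm, against 68 mm expected. I put this down to the same +3 to +5 mm bias the cameras showed on the holder's block tops.
- **Failed check:** one two-view point had a 14.7 mm gap and I dropped it. I think I matched the wrong feature there.
- **Camera bias:** the two cameras disagree by 2–3 mm or more in y. I corrected this using the known y position of the cell when it was gripped.
- **Tin and eraser:** I never moved the arm near them, but I did not re-measure their positions at the end.

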